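# Engage the centrifuge rotor on its drive pin

### The arm

A 6-joint arm with a two-finger parallel gripper is mounted at the origin on a cart in front of the work surface, level with it; the furniture and walls round the work are solid. World frame = base frame: x ahead of the robot, y to its left, z up, the work surface at z = 0. Lengths are in m, angles in rad, forces in N, time in s.
With the tool pointing down it reaches from about 0.425 to 0.95 m from the base axis. Payload 3.5 kg.
Tool frame: the origin (TCP) lies between the finger pads; the fingertips stand 17 mm ahead of it and the grasp point (between the pads) lies 2 mm behind it; z points along the fingers, y is the line along which they close (so a half turn about z gives the same grasp; the last joint's range is limited). The gripper opens to 85 mm and grips with 20 to 120 N. Pads are 22 mm wide; open, the fingers measure 114 mm over their backs; the gripper's body (76 mm by 85 mm) begins 54 mm behind the grasp point. The pads swing forward as they close: fully open they stand 13 mm farther back than shut.
Start: joints at [-1.434, 0.286, 1.577, -0, 1.279, -0.15], TCP at [0.191, -0.647, 0.248] pointing down, gripper open.
Joint ranges: [-2.77, 2.77], [-0.9, 2.22], [0.21, 2.48], [-1.53, 4.67], [0.24, 2.81], [-2.84, 2.84]. Speed limits (rad/s): [2.79, 2.79, 3.14, 3.14, 3.14, 3.14].

### API

Orientations are given as a rotation vector (axis times angle).
In Python, from workcell import robot, eyes, ticket gives the robot as it stands.
- The arm moves only by the tool drive_tool, never from a script. Its argument "moves" is a list of rows, each a list of 2 entries, a list of its own where there are three numbers: the shift along the tool's x, y, z each as a share of 750 mm, from -1 to 1, then the turn, a rotation vector about the tool's x, y, z each as a share of 120 degrees, from -1 to 1. In form: [[[x, y, z], [wx, wy, wz]], ...]. A call has exactly 5 rows; each row is the pose to reach, as a shift and turn from the pose commanded when the call began, along the tool's axes at that moment; what a row does not reach only later rows make up. A row lasts 1/12 s, in which the tool goes at most 41.7 mm and 7.16 degrees, less where a joint would pass 70% of its speed; a pose out of reach is approached as far as the arm can. A call with a number of a shift or a turn outside -1 to 1 is refused whole. A call with a gripper value outside its range is refused whole. "grip" is the opening, from 0 (shut) to 1 (fully open), set as the call begins (left out, the last holds). The fingers move at their own pace and stop on an object; "grip_force" is the grip in N (left out, the last holds). Time passes only in rows, so rows that repeat a pose let the fingers close, or fill a call up. It gives the time, the measured TCP pose, the force, the opening and the grip force at its end, in the units of the state.
- robot.observe(): the state, without advancing time (a new reading comes with each control period).
- eyes.camera(name): name is "scene" or "top" or "wrist"; returns a dict with "frame" (480x640x3 uint8, red, green, blue), "fx", "fy", "cx", "cy" (pixels), "world_to_cam" (4x4, takes a point from world to camera coordinates); the wrist camera has in their place "tool_from_camera" (4x4, takes a point from camera to tool coordinates, whose origin is the TCP and whose axes are the flange's). Camera axes: x right, y down, z forward; pixel columns grow to the right and rows downward; lengths in m; the calibration is good to about 2 mm. A picture is of the moment at which its call begins: read the wrist's pose just before it. There is no depth.
- ticket.sign_off(): hands the job in; it is judged then, once.
The state is a dict: "time_s": time; "joints": joint angles; "joint_velocities": joint speeds; "joint_efforts": joint torques, N m; "position": TCP position; "ee_rot": TCP orientation; "wrist_force": force on the tool from outside, world axes, zero at the start; "ft_torque": the same for the moment, N m; "finger_gap": finger opening in m; "grasp_force": force on a finger pad.
Only numpy, scipy, OpenCV 4.12 (cv2) and the standard library are available. Lean on these libraries where they do the work, as an engineer would, in place of code of your own. Each camera call takes 0.05 s, during which the arm holds its last target. There are 200 camera calls.

### The job

The two-armed rotor of the small open centrifuge sits on its spindle but rides on top of the drive's cross pin instead of engaging it. Gently push an arm of the rotor round, without lifting the rotor, until its slot finds the pin and the rotor drops fully home, level on the drive. Then leave it at rest and stand clear, without disturbing the bottles or the tip box.

Things in the scene. Friction and masses are not known exactly. Their poses are not given: they have to be found in the camera images.
- base: White round centrifuge base, cover off, 212 mm across, fixed to the worktop, grey control panel on its -x side. Origin: centre of its underside, on the spindle's axis, z up. Deck top at z = 60 mm; on it a steel flange 72 mm across, top at z = 68 mm. The drive (flange, spindle, pin) is locked and does not turn.
- pin_mid (a point): Middle of the cross pin (the key), on its top, 78 mm above the base's origin. The pin is 10 mm thick, 72 mm long and lies along the base's x axis, through the spindle, mostly hidden under the rotor.
- rib_front (a point): Top of one of two small grey ribs at the deck's rim, 66 mm above the base's origin, 91 mm out on the base's -x side; its twin is across the deck on +x. The ribs stand on the pin's line and show where it points.
- spindle_top (a point): Top centre of the upright spindle, 20 mm across, 124 mm above the base's origin. It is 2 mm below the top of the rotor's boss while the rotor rides on the pin, and 8 mm proud of it when the rotor is home.
- rotor: Loose aluminium rotor, about 0.4 kg, 170 mm long, on the spindle. Origin: centre of its underside; two equal arms along its +x and -x. Hub 74 mm across; boss 44 mm across, top at z = 48 mm. A slot 13 mm wide, 13 mm deep crosses the underside along x, in line with the arms; either way round fits. Starts with its origin 78 mm above the base's, arms 28 to 90 degrees off the ribs.
- block_a (a point): Centre of the upright block at the rotor's +x arm end: radius 55 to 85 mm, 44 mm wide across the arm, 34 mm tall (rotor z = 11 to 45 mm), two dark tube wells on top. A push of under 3 N on its side turns the rotor, either way, leaning up to 4 degrees on the pin.
- block_b (a point): Centre of the same block at the -x arm end. When the arms point at the ribs the rotor drops 10 mm on to the flange (origin 68 mm above the base's) and then turns no further, save for about 4 degrees of play.
- tip_box: Closed pipette tip box, pink base and clear lid, 108 x 133 x 97 mm, loose on the worktop to the right of the centrifuge. Origin: centre of its underside. Bystander.
- bottle_diluent: White plastic bottle with a blue cap, 52 mm across, 107 mm tall, loose on the worktop to the left of the centrifuge. Origin: centre of its underside. Bystander.
- dropper_bottle: Small white dropper bottle, 36 mm across, 74 mm tall, loose on the worktop to the left and behind. Origin: centre of its underside. Bystander.
Mind the look-alikes: they are no part of the job. Of the things like the rotor, leave any that is orange; of the rest the larger one is meant.

How it is judged:
By the outcome, as a careful person would: the job done as asked, in the order asked, and still so for the second after the job is handed in, with the robot touching nothing.
It also fails if it takes over 42 s, if anything falls off the work surface, if the arm or the gripper's body presses on something with over 40 N, if the wrist force passes 120 N, or if a joint passes its speed limit or range.

## Working session

There is one attempt and no reset: what is moved stays moved. The work goes in short steps, Python scripts to look and compute and a tool call to move; the robot and the scene stay as the last step left them, time stands still between calls to the robot, and variables do not carry over. Pictures are saved under pics/ and viewed, at most 10 in all, crops included, and the job is handed in when it is done.

Besides the shell and the picture viewer there is one more tool, called after "Emit:" as name(argument=value, ...), one argument or row to a line, values as JSON. drive_tool: Moves the arm, as the interface text tells. Its arguments: {"type":"object","properties":{"moves":{"type":"array","items":{"type":"array"}},"grip":{"type":"number"},"grip_force":{"type":"number"}},"required":["moves"]}

```bash
mkdir -p pics; cat > h.py <<'E'
import numpy as np, cv2, json
from workcell import robot, eyes, ticket
def snap(n,f):
    c=eyes.camera(n); cv2.imwrite(f'pics/{f}.png',c['frame'][:,:,::-1])
    c={k:(np.asarray(v).tolist()) for k,v in c.items() if k!='frame'}
    json.dump(c,open(f'pics/{f}.json','w')); return c
def ray(c,u,v):
    M=np.linalg.inv(np.array(c['world_to_cam'])); d=M[:3,:3]@[(u-c['cx'])/c['fx'],(v-c['cy'])/c['fy'],1]
    return M[:3,3],d/np.linalg.norm(d)
def atz(c,u,v,z):
    o,d=ray(c,u,v); return o+d*(z-o[2])/d[2]
def tri(rs):
    A=0;b=0
    for o,d in rs:
        P=np.eye(3)-np.outer(d,d); A=A+P; b=b+P@o
    return np.linalg.solve(A,b)
def proj(c,p):
    q=np.array(c['world_to_cam'])@[*p,1]; return [round(c['fx']*q[0]/q[2]+c['cx'],1),round(c['fy']*q[1]/q[2]+c['cy'],1)]
E
python3 - <<'E'
from h import *
print(robot.observe())
for n in('scene','top'): c=snap(n,n); print(n,np.round(np.linalg.inv(c['world_to_cam']),3).tolist(),c['fx'])
E
```

```text
{'time_s': 0.0, 'joints': array([-1.43399717e+00,  2.87172802e-01,  1.57819657e+00,  2.03874665e-05,
        1.27855980e+00, -1.50010080e-01]), 'joint_velocities': array([ 0.00092554, -0.00129579,  0.00187462,  0.00023715, -0.00121086,
       -0.00045138]), 'joint_efforts': array([-2.23130999e-03, -4.05984735e+01, -2.92625087e+01, -2.62301401e-04,
        5.91648990e-03,  6.04112302e-06]), 'position': array([ 0.1908943 , -0.64680272,  0.24693176]), 'ee_rot': array([-3.10703369e+00, -4.48633282e-01, -5.48577315e-05]), 'wrist_force': array([0.00908081, 0.3424155 , 0.58714783]), 'ft_torque': array([-0.02347685,  0.00249847, -0.00384884]), 'grasp_force': 0.0, 'finger_gap': 0.08552287808633084}
scene [[-0.818, -0.267, 0.51, -0.148], [-0.575, 0.419, -0.703, 1.047], [-0.026, -0.868, -0.496, 0.857], [0.0, 0.0, 0.0, 1.0]] 523.3348340290904
top [[-0.019, -0.983, 0.184, 0.296], [-1.0, 0.019, -0.003, -0.023], [-0.0, -0.184, -0.983, 1.762], [0.0, 0.0, 0.0, 1.0]] 569.9394978769449
```

View pics/scene.png

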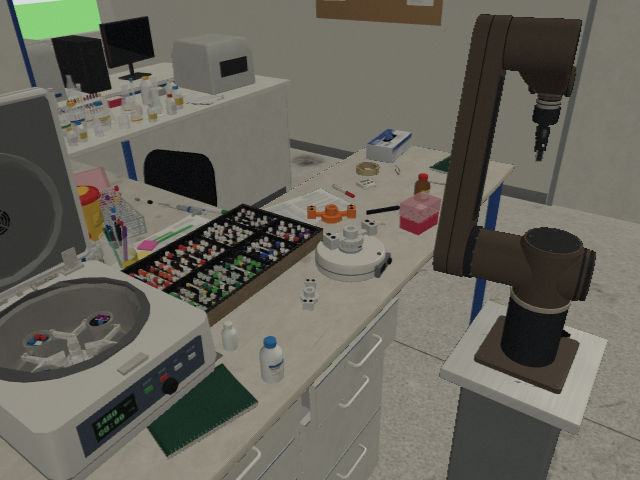

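View pics/top.png

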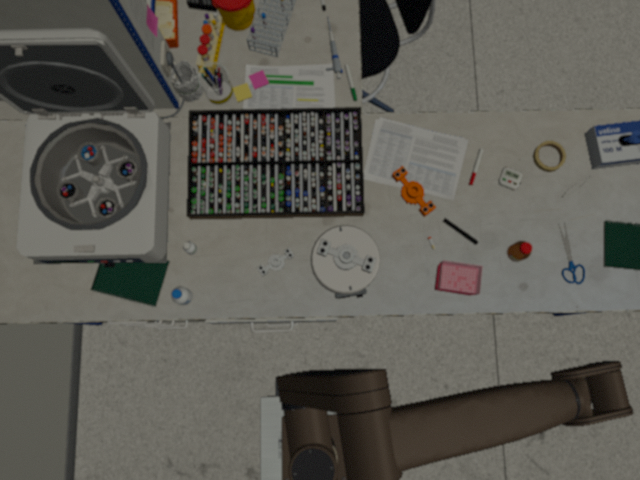

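Scene: the base is near (352,255) in the scene view and (346,258) in the top view. The small rotor at (276,262) in top and the orange one at (413,190) are look-alikes. I'll enlarge both views.

```bash
python3 - <<'E'
import cv2,numpy as np
a=cv2.imread('pics/top.png')[215:305,300:390]; b=cv2.imread('pics/scene.png')[210:290,305:405]
a=cv2.resize(a,(600,600),interpolation=cv2.INTER_CUBIC); cv2.imwrite('pics/topc.png',a)
cv2.imwrite('pics/scenec.png',cv2.resize(b,(750,600),interpolation=cv2.INTER_CUBIC))
E
```

```text
(no output)
```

View pics/topc.png

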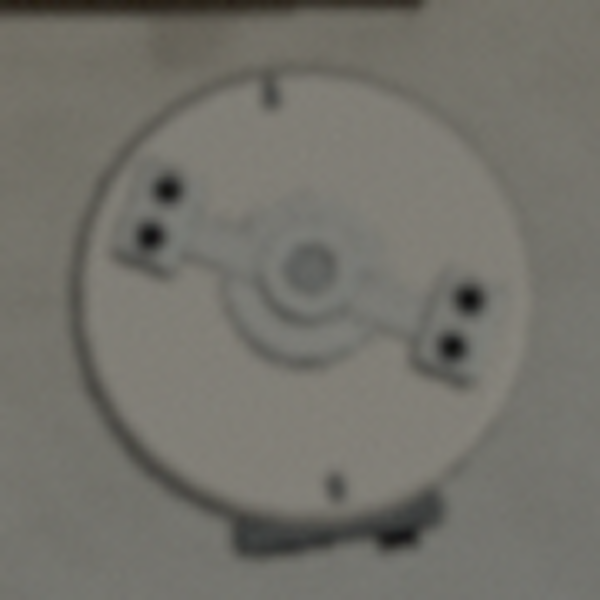

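View pics/scenec.png

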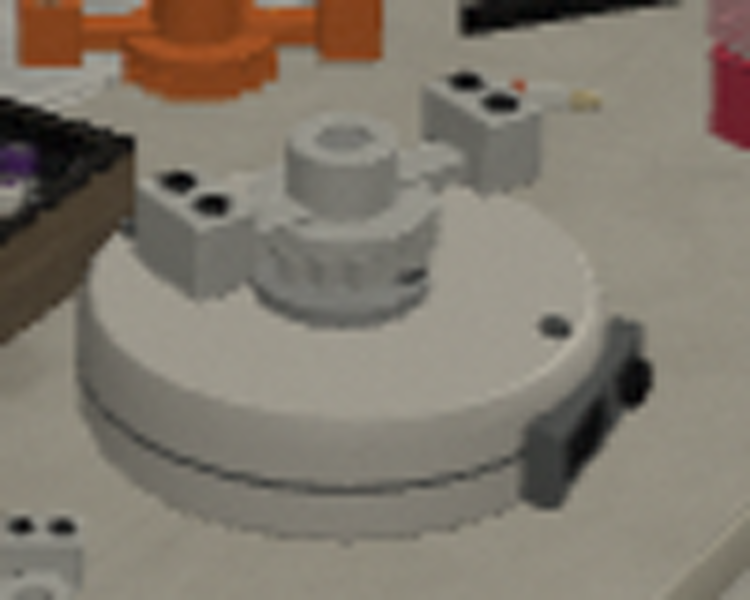

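Top crop: ribs at (270,93) and (336,487), spindle (311,270), wells (168,190), (150,237), (468,300) and (452,347). Scene crop: spindle (345,138), wells (178,181), (212,205), (465,81) and (500,103), front rib (556,326).

```bash
cat > m.py <<'E'
from h import *
t=json.load(open('pics/top.json'));s=json.load(open('pics/scene.json'))
T=lambda u,v:(300+(u+.5)/6.667-.5,215+(v+.5)/6.667-.5)
S=lambda u,v:(305+(u+.5)/7.5-.5,210+(v+.5)/7.5-.5)
for n,a,b,z in [('spin',(311,270),(345,138),.124),('L',(159,213.5),(195,193),.123),('R',(460,323.5),(482,92),.123),('ribF',(336,487),(556,326),.066)]:
    print(n,tri([ray(t,*T(*a)),ray(s,*S(*b))]).round(4),'top',atz(t,*T(*a),z).round(4),'scene',atz(s,*S(*b),z).round(4))
f=atz(t,*T(336,487),.066);k=atz(t,*T(270,93),.066)
print('ribs',f,k,'mid',(f+k)/2,'d',np.linalg.norm(f-k),'ang',np.degrees(np.arctan2(*(k-f)[1::-1])))
L=atz(t,*T(159,213.5),.123);R=atz(t,*T(460,323.5),.123)
print('L-R',np.linalg.norm(L-R),(L+R)/2,np.degrees(np.arctan2(*(L-R)[1::-1])))
E
python3 m.py
```

```text
spin [ 0.553  -0.1047  0.1245] top [ 0.553  -0.1048  0.124 ] scene [ 0.5537 -0.1054  0.124 ]
L [ 0.5796 -0.0389  0.123 ] top [ 0.5794 -0.039   0.123 ] scene [ 0.5798 -0.0389  0.123 ]
R [ 0.5285 -0.1689  0.123 ] top [ 0.5283 -0.169   0.123 ] scene [ 0.5288 -0.1689  0.123 ]
ribF [ 0.4639 -0.1164  0.0621] top [ 0.4637 -0.1161  0.066 ] scene [ 0.4607 -0.1107  0.066 ]
ribs [ 0.46373664 -0.11606774  0.066     ] [ 0.64401236 -0.09125492  0.066     ] mid [ 0.5538745  -0.10366133  0.066     ] d 0.18197531072583253 ang 7.836844668020824
L-R 0.139707074369297 [ 0.55385863 -0.1039949   0.123     ] 68.52578756299673
```

```bash
cat > p.py <<'E'
from h import *
import sys
C=np.array([.5538,-.104])
def push(a,off,z,r=.070):
    t=np.radians(a); return [*(C+r*np.array([np.cos(t),np.sin(t)])+off*np.array([-np.sin(t),np.cos(t)])),z,a]
def rows(start,poses,dec=4):
    """start/poses: x,y,z,yaw_deg (tool x heading, tool pointing down)"""
    out=[];y0=np.radians(start[3]);c,s=np.cos(y0),np.sin(y0)
    for p in poses:
        d=np.array(p[:3])-start[:3]
        sh=np.array([c*d[0]+s*d[1], s*d[0]-c*d[1], -d[2]])/.75
        out.append([sh.round(dec).tolist(),[0,0,round(-(p[3]-start[3])/120,dec)]])
    return out
def lin(a,b,n): return [list(np.array(a)+(np.array(b)-a)*k/n) for k in range(1,n+1)]
def plan(a,poses,dec=4):
    for i in range(0,len(poses),5):
        print(json.dumps(rows(a,poses[i:i+5],dec))); a=poses[i+4]
E
python3 - <<'E'
from p import *
s=[.191,-.647,.248,16.43]
q=push(68.5,.062,.248); print(np.round(q,4)); plan(s,lin(s,q,20))
q2=q[:2]+[.112,q[3]]; plan(q,lin(q,q2,5))
E
```

```text
[ 5.218e-01 -1.610e-02  2.480e-01  6.850e+01]
[[[0.033, -0.0341, -0.0], [0, 0, -0.0217]], [[0.0661, -0.0682, -0.0], [0, 0, -0.0434]], [[0.0991, -0.1023, -0.0], [0, 0, -0.0651]], [[0.1322, -0.1364, -0.0], [0, 0, -0.0868]], [[0.1652, -0.1705, -0.0], [0, 0, -0.1085]]]
[[[0.0399, -0.0258, -0.0], [0, 0, -0.0217]], [[0.0798, -0.0516, -0.0], [0, 0, -0.0434]], [[0.1196, -0.0773, -0.0], [0, 0, -0.0651]], [[0.1595, -0.1031, -0.0], [0, 0, -0.0868]], [[0.1994, -0.1289, -0.0], [0, 0, -0.1085]]]
[[[0.0447, -0.0161, -0.0], [0, 0, -0.0217]], [[0.0893, -0.0323, -0.0], [0, 0, -0.0434]], [[0.134, -0.0484, -0.0], [0, 0, -0.0651]], [[0.1786, -0.0645, -0.0], [0, 0, -0.0868]], [[0.2233, -0.0807, -0.0], [0, 0, -0.1085]]]
[[[0.0471, -0.0057, -0.0], [0, 0, -0.0217]], [[0.0943, -0.0113, -0.0], [0, 0, -0.0434]], [[0.1414, -0.017, -0.0], [0, 0, -0.0651]], [[0.1886, -0.0227, -0.0], [0, 0, -0.0868]], [[0.2357, -0.0283, -0.0], [0, 0, -0.1085]]]
[[[0.0, 0.0, 0.0363], [0, 0, -0.0]], [[0.0, 0.0, 0.0725], [0, 0, -0.0]], [[0.0, 0.0, 0.1088], [0, 0, -0.0]], [[0.0, 0.0, 0.1451], [0, 0, -0.0]], [[0.0, 0.0, 0.1813], [0, 0, -0.0]]]
```

Emit:
drive_tool(
  moves=[
    [[0.033, -0.034, 0], [0, 0, -0.022]],
    [[0.066, -0.068, 0], [0, 0, -0.043]],
    [[0.099, -0.102, 0], [0, 0, -0.065]],
    [[0.132, -0.136, 0], [0, 0, -0.087]],
    [[0.1652, -0.1705, 0], [0, 0, -0.1085]],
  ],
  grip=0,
  grip_force=20,
)

```text
time_s: 0.52
position: [0.274, -0.4879, 0.2475]
ee_rot: [-3.036, -0.801, -0.0]
wrist_force: [0.9, -0.4, 0.1]
finger_gap: 0.0255
grasp_force: 0.0
```

Emit:
drive_tool(
  moves=[
    [[0.04, -0.026, 0], [0, 0, -0.022]],
    [[0.08, -0.052, 0], [0, 0, -0.043]],
    [[0.12, -0.077, 0], [0, 0, -0.065]],
    [[0.16, -0.103, 0], [0, 0, -0.087]],
    [[0.1994, -0.1289, 0], [0, 0, -0.1085]],
  ],
)

```text
time_s: 0.93
position: [0.3566, -0.3301, 0.2479]
ee_rot: [-2.927, -1.14, 0.0]
wrist_force: [0.3, 0.1, 0.3]
finger_gap: 0.0002
grasp_force: 0.0
```

Emit:
drive_tool(
  moves=[
    [[0.045, -0.016, 0], [0, 0, -0.022]],
    [[0.089, -0.032, 0], [0, 0, -0.043]],
    [[0.134, -0.048, 0], [0, 0, -0.065]],
    [[0.179, -0.065, 0], [0, 0, -0.087]],
    [[0.2233, -0.0807, 0], [0, 0, -0.1085]],
  ],
)

```text
time_s: 1.35
position: [0.4392, -0.1723, 0.248]
ee_rot: [-2.778, -1.465, 0.0]
wrist_force: [0.9, -0.2, -0.3]
finger_gap: 0.0005
grasp_force: 0.0
```

Emit:
drive_tool(
  moves=[
    [[0.047, -0.006, 0], [0, 0, -0.022]],
    [[0.094, -0.011, 0], [0, 0, -0.043]],
    [[0.141, -0.017, 0], [0, 0, -0.065]],
    [[0.189, -0.023, 0], [0, 0, -0.087]],
    [[0.2357, -0.0283, 0], [0, 0, -0.1085]],
  ],
)

```text
time_s: 1.77
position: [0.5218, -0.0146, 0.2479]
ee_rot: [-2.594, -1.772, 0.001]
wrist_force: [0.9, -0.4, 0.0]
finger_gap: 0.0003
grasp_force: 0.0
```

Emit:
drive_tool(
  moves=[
    [[0, 0, 0.036], [0, 0, 0]],
    [[0, 0, 0.072], [0, 0, 0]],
    [[0, 0, 0.109], [0, 0, 0]],
    [[0, 0, 0.145], [0, 0, 0]],
    [[0, 0, 0.1813], [0, 0, 0]],
  ],
)

```text
time_s: 2.18
position: [0.5212, -0.0162, 0.1108]
ee_rot: [-2.596, -1.769, 0.0]
wrist_force: [-0.4, -0.9, -0.6]
finger_gap: 0.0002
grasp_force: 0.0
```

```bash
python3 - <<'E'
from p import *
z=.112
a=push(68.5,.062,z);b=push(68.5,.039,z);plan(a,lin(a,b,5))
print(robot.observe()['position'],b)
snap('wrist','w1'); snap('scene','s1')
im=cv2.imread('pics/s1.png')[180:290,295:405]; cv2.imwrite('pics/s1c.png',cv2.resize(im,(600,600),interpolation=cv2.INTER_CUBIC))
E
```

```text
[[[0.0, 0.0061, -0.0], [0, 0, -0.0]], [[0.0, 0.0123, -0.0], [0, 0, -0.0]], [[-0.0, 0.0184, -0.0], [0, 0, -0.0]], [[-0.0, 0.0245, -0.0], [0, 0, -0.0]], [[-0.0, 0.0307, -0.0], [0, 0, -0.0]]]
[ 0.52120699 -0.0161973   0.11080289] [np.float64(0.5431688007194019), np.float64(-0.024577222399010668), 0.112, 68.5]
```

View pics/s1c.png

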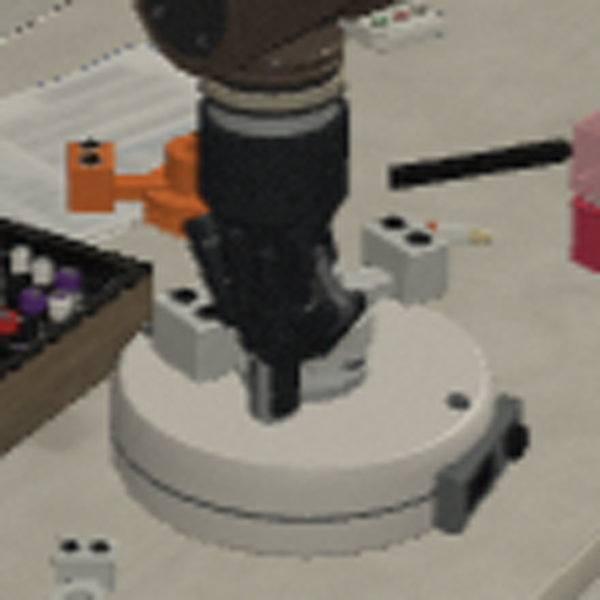

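The gripper is just above the deck, beside the left block at crop (195,335), and the knuckles flare about 30 mm above the tips. I'll go 7 mm lower so that only the tip touches.

Emit:
drive_tool(
  moves=[
    [[0, 0.006, 0.002], [0, 0, 0]],
    [[0, 0.012, 0.004], [0, 0, 0]],
    [[0, 0.018, 0.006], [0, 0, 0]],
    [[0, 0.0245, 0.008], [0, 0, 0]],
    [[0, 0.0307, 0.0093], [0, 0, 0]],
  ],
)

```text
time_s: 2.7
position: [0.5446, -0.0255, 0.1068]
ee_rot: [2.595, 1.767, 0.003]
wrist_force: [0.1, 0.1, 0.4]
finger_gap: -0.0001
grasp_force: 0.0
```

```bash
python3 - <<'E'
from p import *
z=.105
A=[push(68.5,.039,z)]+[push(68.5-1.5*k,.039,z) for k in range(1,36)]
plan(A[0],A[1:])
E
```

```text
[[[0.0013, 0.0025, -0.0], [0, 0, 0.0125]], [[0.0026, 0.005, -0.0], [0, 0, 0.025]], [[0.0038, 0.0075, -0.0], [0, 0, 0.0375]], [[0.0049, 0.01, -0.0], [0, 0, 0.05]], [[0.006, 0.0126, -0.0], [0, 0, 0.0625]]]
[[[0.0013, 0.0025, -0.0], [0, 0, 0.0125]], [[0.0026, 0.005, -0.0], [0, 0, 0.025]], [[0.0038, 0.0075, -0.0], [0, 0, 0.0375]], [[0.0049, 0.01, -0.0], [0, 0, 0.05]], [[0.006, 0.0126, -0.0], [0, 0, 0.0625]]]
[[[0.0013, 0.0025, -0.0], [0, 0, 0.0125]], [[0.0026, 0.005, -0.0], [0, 0, 0.025]], [[0.0038, 0.0075, -0.0], [0, 0, 0.0375]], [[0.0049, 0.01, -0.0], [0, 0, 0.05]], [[0.006, 0.0126, -0.0], [0, 0, 0.0625]]]
[[[0.0013, 0.0025, -0.0], [0, 0, 0.0125]], [[0.0026, 0.005, -0.0], [0, 0, 0.025]], [[0.0038, 0.0075, -0.0], [0, 0, 0.0375]], [[0.0049, 0.01, -0.0], [0, 0, 0.05]], [[0.006, 0.0126, -0.0], [0, 0, 0.0625]]]
[[[0.0013, 0.0025, -0.0], [0, 0, 0.0125]], [[0.0026, 0.005, -0.0], [0, 0, 0.025]], [[0.0038, 0.0075, -0.0], [0, 0, 0.0375]], [[0.0049, 0.01, -0.0], [0, 0, 0.05]], [[0.006, 0.0126, -0.0], [0, 0, 0.0625]]]
[[[0.0013, 0.0025, -0.0], [0, 0, 0.0125]], [[0.0026, 0.005, -0.0], [0, 0, 0.025]], [[0.0038, 0.0075, -0.0], [0, 0, 0.0375]], [[0.0049, 0.01, -0.0], [0, 0, 0.05]], [[0.006, 0.0126, -0.0], [0, 0, 0.0625]]]
[[[0.0013, 0.0025, -0.0], [0, 0, 0.0125]], [[0.0026, 0.005, -0.0], [0, 0, 0.025]], [[0.0038, 0.0075, -0.0], [0, 0, 0.0375]], [[0.0049, 0.01, -0.0], [0, 0, 0.05]], [[0.006, 0.0126, -0.0], [0, 0, 0.0625]]]
```

Each call is the same 7.5° arc. I'll do the first and check for contact.

Emit:
drive_tool(
  moves=[
    [[0.0013, 0.0025, 0], [0, 0, 0.0125]],
    [[0.0026, 0.005, 0], [0, 0, 0.025]],
    [[0.0038, 0.0075, 0], [0, 0, 0.0375]],
    [[0.0049, 0.01, 0], [0, 0, 0.05]],
    [[0.006, 0.0126, 0], [0, 0, 0.0625]],
  ],
)

```text
time_s: 3.12
position: [0.5541, -0.0244, 0.106]
ee_rot: [2.708, 1.593, 0.001]
wrist_force: [-0.9, 0.7, 0.0]
finger_gap: 0.0003
grasp_force: 0.4
```

Emit:
drive_tool(
  moves=[
    [[0.0013, 0.0025, 0], [0, 0, 0.0125]],
    [[0.0026, 0.005, 0], [0, 0, 0.025]],
    [[0.0038, 0.0075, 0], [0, 0, 0.0375]],
    [[0.0049, 0.01, 0], [0, 0, 0.05]],
    [[0.006, 0.0126, 0], [0, 0, 0.0625]],
  ],
)

```text
time_s: 3.53
position: [0.5645, -0.0251, 0.106]
ee_rot: [2.806, 1.412, 0.001]
wrist_force: [-0.9, -0.1, -0.4]
finger_gap: -0.0001
grasp_force: 0.3
```

```bash
python3 - <<'E'
from p import *
o=robot.observe(); print(o['position'],o['wrist_force'],push(53.5,.039,.105))
snap('scene','s2');snap('top','t2')
a=cv2.resize(cv2.imread('pics/t2.png')[215:305,300:390],(400,400),interpolation=cv2.INTER_CUBIC)
b=cv2.resize(cv2.imread('pics/s2.png')[190:290,305:405],(400,400),interpolation=cv2.INTER_CUBIC)
cv2.imwrite('pics/v2.png',np.hstack([a,b]))
E
```

```text
[ 0.5645358  -0.02508791  0.10599169] [-0.9204475  -0.08103242 -0.37337686] [np.float64(0.5640871775085223), np.float64(-0.024531931073492465), 0.105, 53.5]
```

View pics/v2.png

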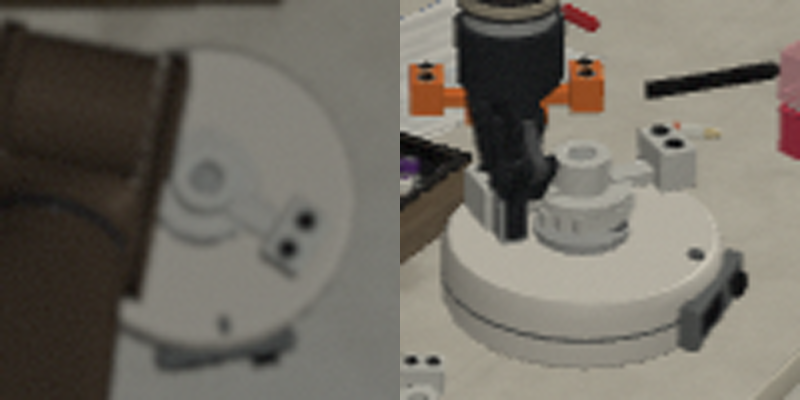

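The right block's wells are now at (306,220) and (289,248), so the rotor has turned about 11° and lags the tool by about 3.5°. I'll continue the sweep.

Emit:
drive_tool(
  moves=[
    [[0.0013, 0.0025, 0], [0, 0, 0.0125]],
    [[0.0026, 0.005, 0], [0, 0, 0.025]],
    [[0.0038, 0.0075, 0], [0, 0, 0.0375]],
    [[0.0049, 0.01, 0], [0, 0, 0.05]],
    [[0.006, 0.0126, 0], [0, 0, 0.0625]],
  ],
)

```text
time_s: 4.05
position: [0.5745, -0.0269, 0.1057]
ee_rot: [-2.892, -1.227, -0.0]
wrist_force: [-1.1, 0.8, 0.1]
finger_gap: -0.0
grasp_force: 0.4
```

Emit:
drive_tool(
  moves=[
    [[0.0013, 0.0025, 0], [0, 0, 0.0125]],
    [[0.0026, 0.005, 0], [0, 0, 0.025]],
    [[0.0038, 0.0075, 0], [0, 0, 0.0375]],
    [[0.0049, 0.01, 0], [0, 0, 0.05]],
    [[0.006, 0.0126, 0], [0, 0, 0.0625]],
  ],
)

```text
time_s: 4.47
position: [0.5845, -0.0303, 0.1058]
ee_rot: [-2.966, -1.035, -0.001]
wrist_force: [-1.0, 0.2, 0.5]
finger_gap: -0.0003
grasp_force: 0.4
```

Emit:
drive_tool(
  moves=[
    [[0.0013, 0.0025, 0], [0, 0, 0.0125]],
    [[0.0026, 0.005, 0], [0, 0, 0.025]],
    [[0.0038, 0.0075, 0], [0, 0, 0.0375]],
    [[0.0049, 0.01, 0], [0, 0, 0.05]],
    [[0.006, 0.0126, 0], [0, 0, 0.0625]],
  ],
)

```text
time_s: 4.88
position: [0.5939, -0.0349, 0.1058]
ee_rot: [-3.027, -0.839, -0.001]
wrist_force: [-0.9, -0.2, 0.1]
finger_gap: 0.0002
grasp_force: 0.4
```

Emit:
drive_tool(
  moves=[
    [[0.0013, 0.0025, 0], [0, 0, 0.0125]],
    [[0.0026, 0.005, 0], [0, 0, 0.025]],
    [[0.0038, 0.0075, 0], [0, 0, 0.0375]],
    [[0.0049, 0.01, 0], [0, 0, 0.05]],
    [[0.006, 0.0126, 0], [0, 0, 0.0625]],
  ],
)

```text
time_s: 5.3
position: [0.6026, -0.0406, 0.1056]
ee_rot: [-3.076, -0.637, -0.001]
wrist_force: [-0.9, 1.1, 1.0]
finger_gap: 0.0003
grasp_force: 0.4
```

```bash
python3 - <<'E'
from p import *
o=robot.observe(); print(o['position'],o['wrist_force'],push(23.5,.039,.105))
A=[push(23.5-.6*k,.039,.105) for k in range(0,6)]
plan(A[0],A[1:])
snap('scene','s3');snap('top','t3')
a=cv2.resize(cv2.imread('pics/t3.png')[215:305,300:390],(400,400),interpolation=cv2.INTER_CUBIC)
b=cv2.resize(cv2.imread('pics/s3.png')[190:290,305:405],(400,400),interpolation=cv2.INTER_CUBIC)
cv2.imwrite('pics/v3.png',np.hstack([a,b]))
E
```

```text
[ 0.60257182 -0.04064415  0.10560875] [-0.93070809  1.14361292  1.01574284] [np.float64(0.602442991518874), np.float64(-0.040322222274212914), 0.105, 23.5]
[[[0.0005, 0.001, -0.0], [0, 0, 0.005]], [[0.0011, 0.002, -0.0], [0, 0, 0.01]], [[0.0016, 0.003, -0.0], [0, 0, 0.015]], [[0.0021, 0.004, -0.0], [0, 0, 0.02]], [[0.0026, 0.005, -0.0], [0, 0, 0.025]]]
```

View pics/v3.png

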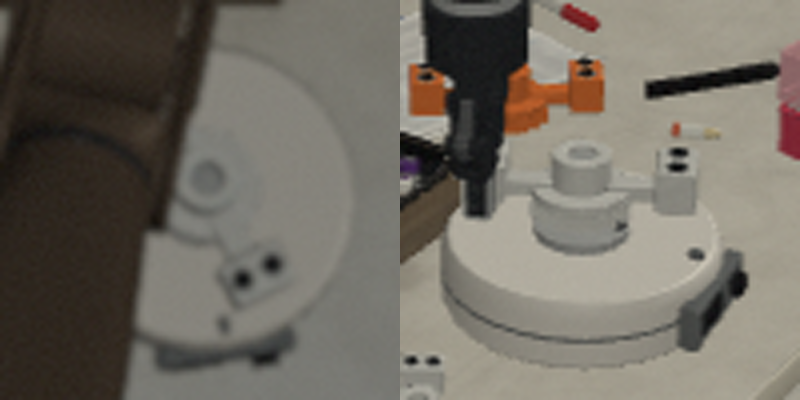

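The rotor is at about 27.5°: wells at (242,279) and (272,264), so about 19.5° to go. One more 7.5° call, then slow ones.

Emit:
drive_tool(
  moves=[
    [[0.0013, 0.0025, 0], [0, 0, 0.0125]],
    [[0.0026, 0.005, 0], [0, 0, 0.025]],
    [[0.0038, 0.0075, 0], [0, 0, 0.0375]],
    [[0.0049, 0.01, 0], [0, 0, 0.05]],
    [[0.006, 0.0126, 0], [0, 0, 0.0625]],
  ],
)

```text
time_s: 5.82
position: [0.6103, -0.0476, 0.1052]
ee_rot: [-3.111, -0.434, 0.0]
wrist_force: [-0.4, 0.4, -0.1]
finger_gap: -0.0005
grasp_force: 0.2
```

Emit:
drive_tool(
  moves=[
    [[0.0005, 0.001, 0], [0, 0, 0.005]],
    [[0.0011, 0.002, 0], [0, 0, 0.01]],
    [[0.0016, 0.003, 0], [0, 0, 0.015]],
    [[0.0021, 0.004, 0], [0, 0, 0.02]],
    [[0.0026, 0.005, 0], [0, 0, 0.025]],
  ],
)

```text
time_s: 6.23
position: [0.6133, -0.0507, 0.1055]
ee_rot: [3.121, 0.354, 0.001]
wrist_force: [0.2, -0.8, -0.4]
finger_gap: -0.0001
grasp_force: 0.0
```

Emit:
drive_tool(
  moves=[
    [[0.0005, 0.001, 0], [0, 0, 0.005]],
    [[0.0011, 0.002, 0], [0, 0, 0.01]],
    [[0.0016, 0.003, 0], [0, 0, 0.015]],
    [[0.0021, 0.004, 0], [0, 0, 0.02]],
    [[0.0026, 0.005, 0], [0, 0, 0.025]],
  ],
)

```text
time_s: 6.65
position: [0.6159, -0.0539, 0.1054]
ee_rot: [3.13, 0.273, 0.0]
wrist_force: [-0.3, 0.2, 0.4]
finger_gap: -0.0001
grasp_force: 0.0
```

Emit:
drive_tool(
  moves=[
    [[0.0005, 0.001, 0], [0, 0, 0.005]],
    [[0.0011, 0.002, 0], [0, 0, 0.01]],
    [[0.0016, 0.003, 0], [0, 0, 0.015]],
    [[0.0021, 0.004, 0], [0, 0, 0.02]],
    [[0.0026, 0.005, 0], [0, 0, 0.025]],
  ],
)

```text
time_s: 7.07
position: [0.6185, -0.0572, 0.1054]
ee_rot: [-3.136, -0.191, -0.0]
wrist_force: [-0.7, 0.5, 0.1]
finger_gap: -0.0003
grasp_force: 0.0
```

```bash
python3 - <<'E'
from p import *
snap('scene','s4');snap('top','t4')
a=cv2.resize(cv2.imread('pics/t4.png')[215:305,300:390],(400,400),interpolation=cv2.INTER_CUBIC)
b=cv2.resize(cv2.imread('pics/s4.png')[190:290,305:405],(400,400),interpolation=cv2.INTER_CUBIC)
cv2.imwrite('pics/v4.png',np.hstack([a,b]))
E
```

```text
(no output)
```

View pics/v4.png

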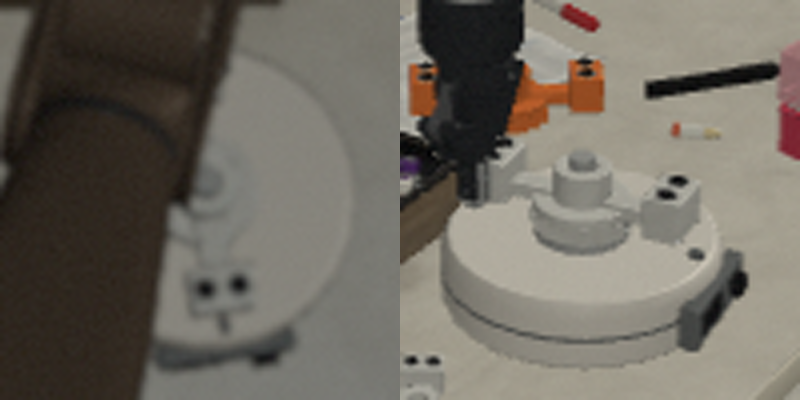

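The rotor has dropped: the spindle now stands proud at (582,157) in the right panel, the arm points at the rib at (223,322), and there is no contact force. I'll back off 22 mm, then rise.

Emit:
drive_tool(
  moves=[
    [[0, -0.006, 0], [0, 0, 0]],
    [[0, -0.012, 0], [0, 0, 0]],
    [[0, -0.018, 0], [0, 0, 0]],
    [[0, -0.024, 0], [0, 0, 0]],
    [[0, -0.03, 0], [0, 0, 0]],
  ],
)

```text
time_s: 7.58
position: [0.6155, -0.0341, 0.1054]
ee_rot: [-3.136, -0.193, 0.0]
wrist_force: [0.3, -0.6, -0.2]
finger_gap: -0.0003
grasp_force: 0.0
```

Emit:
drive_tool(
  moves=[
    [[0, 0, -0.035], [0, 0, 0]],
    [[0, 0, -0.07], [0, 0, 0]],
    [[0, 0, -0.11], [0, 0, 0]],
    [[0, 0, -0.15], [0, 0, 0]],
    [[0, 0, -0.19], [0, 0, 0]],
  ],
)

```text
time_s: 8.0
position: [0.6153, -0.0342, 0.2491]
ee_rot: [-3.136, -0.193, 0.0]
wrist_force: [0.1, -0.2, -0.3]
finger_gap: 0.0004
grasp_force: 0.0
```

Emit:
drive_tool(
  moves=[
    [[-0.02, -0.03, 0], [0, 0, 0]],
    [[-0.04, -0.07, 0], [0, 0, 0]],
    [[-0.07, -0.11, 0], [0, 0, 0]],
    [[-0.1, -0.15, 0], [0, 0, 0]],
    [[-0.12, -0.19, 0], [0, 0, 0]],
  ],
)

```text
time_s: 8.42
position: [0.5068, 0.0969, 0.2477]
ee_rot: [-3.136, -0.192, 0.001]
wrist_force: [0.5, 0.4, 0.1]
finger_gap: 0.0001
grasp_force: 0.0
```

Emit:
drive_tool(
  moves=[
    [[-0.02, -0.04, 0], [0, 0, 0]],
    [[-0.03, -0.08, 0], [0, 0, 0]],
    [[-0.04, -0.12, 0], [0, 0, 0]],
    [[-0.05, -0.16, 0], [0, 0, 0]],
    [[-0.05, -0.16, 0], [0, 0, 0]],
  ],
)

```text
time_s: 8.83
position: [0.4547, 0.2142, 0.248]
ee_rot: [-3.133, -0.2, 0.001]
wrist_force: [0.7, -0.1, -0.0]
finger_gap: 0.0001
grasp_force: 0.0
```

```bash
python3 - <<'E'
from p import *
snap('scene','s5');snap('top','t5')
a=cv2.resize(cv2.imread('pics/t5.png')[215:305,300:390],(400,400),interpolation=cv2.INTER_CUBIC)
b=cv2.resize(cv2.imread('pics/s5.png')[190:290,305:405],(400,400),interpolation=cv2.INTER_CUBIC)
cv2.imwrite('pics/v5.png',np.hstack([a,b]))
E
```

```text
(no output)
```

View pics/v5.png

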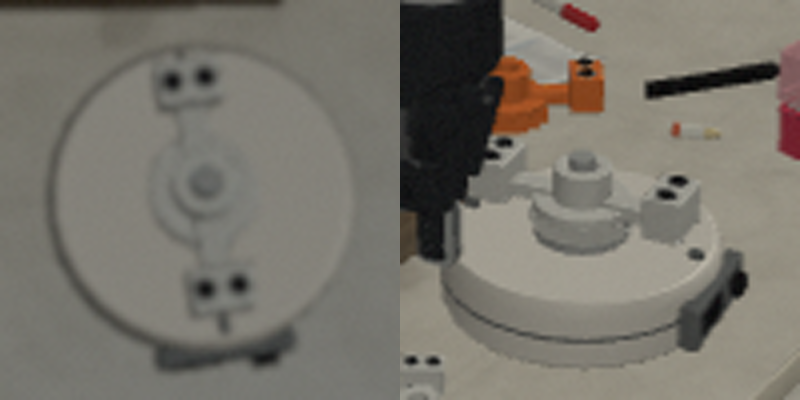

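The rotor lies along the rib line, with wells at (172,82)/(205,76) and (205,288)/(238,284) in top and the spindle proud. I'll check the heights for level.

```bash
python3 - <<'E'
from p import *
t=json.load(open('pics/t5.json'));s=json.load(open('pics/s5.json'))
T=lambda u,v:(300+u/4.444-.4,215+v/4.444-.4)
S=lambda u,v:(305+(u-400)/4-.4,190+v/4-.4)
P=[tri([ray(t,*T(*a)),ray(s,*S(*b))]) for a,b in [((188.5,79),(497.5,149)),((221.5,286),(672.5,187)),((206,182),(582,155))]]
print(np.round(P,4)); print(np.degrees(np.arctan2(*(P[0]-P[1])[1::-1])))
E
```

```text
[[ 0.6227 -0.0948  0.1125]
 [ 0.4839 -0.1128  0.1135]
 [ 0.5526 -0.1034  0.1238]]
7.388791545716168
```

Both blocks measure about 0.113 m high, which is home and level, and the rotor lies at 7.4° against the ribs' 7.8°.

```bash
python3 -c "
from workcell import ticket; print(ticket.sign_off())"
```

```text
the job is handed in; nothing more can be done
None
```

The rotor has dropped fully home on the pin, level and at rest, with the arm clear and no contact with the bottles or tip box; I handed the job in at about 9 s on the robot's clock.

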